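Shut the fastener chest and the dowel box

ROBOT

A 7-joint arm with a two-finger parallel gripper is mounted at the origin on the work surface. World frame = base frame: x ahead of the robot, y to its left, z up, the work surface at z = 0. Lengths are in mm, angles in degrees, forces in N, time in s.
With the tool pointing down it reaches from about 400 to 850 mm from the base axis. Payload 10.4 kg.
Tool frame: the origin (TCP) lies at the very end of the fingers, on their centre line; the grasp point (between the pads) lies 19 mm behind it (grasp_offset is the distance from the TCP to the grasp point, in mm); z points along the fingers, y is the line along which they close (so a half turn about z gives the same grasp; the last joint's range is limited). The gripper opens to 85 mm and grips with 20 to 120 N. Pads are 22 mm wide; open, the fingers measure 114 mm over their backs; the gripper's body (76 mm by 85 mm) begins 54 mm behind the grasp point. The pads swing forward as they close: fully open they stand 13 mm farther back than shut.
Start: joints at [-77.785, 19.034, -3.707, 83.658, 1.238, 77.344, -5.071], TCP at [145.998, 607.73, 231.338] pointing down, gripper open.
Joint ranges: [-148.97, 148.97], [-28.65, 121.19], [-84.17, 76.75], [9.2, 138.47], [-72.65, 252.65], [3.7, 117.97], [-149.18, 149.18]. Speed limits (degrees/s): [127.2, 127.2, 159.86, 159.86, 180, 180, 180].

INTERFACE

Orientations are given as a 3x3 rotation matrix whose columns are the frame's x, y, z axes.
In Python, from plant import * gives the robot as it stands. The module is installed in compiled form; this text tells all that it offers. Calls block until the motion is done:
- goto(position, orientation): joint-space move of the TCP to a pose.
- servo_line(position, orientation=None, v=150): straight line of the TCP; orientation=None keeps the orientation; v is the mean speed in mm/s.
- goto_joints(angles): joint-space move.
- move_gripper(opening, force=None): opening from 0.0 (shut) to 1.0 (fully open); force is the grip in N (None keeps the last); returns when the fingers have stopped.
- dwell(seconds).
- inverse_kinematics(position, orientation): joint angles nearest the present ones, or None.
- read_state(): the state.
- read_camera(name): name is "scene" or "top"; returns a dict with "image" (420x560x3 uint8, red, green, blue), "mtx" (3x3 intrinsics, pixels), "pose" (4x4, takes a point from camera to world coordinates). Camera axes: x right, y up, looking along -z (the intrinsics and any distortion apply to the point x, -y, -z); pixel columns grow to the right and rows downward; lengths in mm; the calibration is good to about 2 mm. A picture is of the moment at which its call begins. There is no depth.
A pose or a line that the arm cannot do raises PlanningError and nothing moves.
- finish_job(): hands the job in; it is judged then, once.
Trained networks look in a picture, given as the dict that the camera call returned (one of the last four; its "shot" number tells which), for a name from the list of things; names that differ only in an ending like _2 or _b are one class to them, and where a whole thing is asked for, a point or a joint stands for the part that bears it (a point fixed in the world has none). Each returns a list of dicts, best first, with "confidence" (0 to 1); they miss things now and then, are a little off and sometimes report something else, mostly with a low value. They report only what shows in the picture. A call takes as long as a camera call.
- search_frame(query, picture): "xyz" ([x, y, z] in mm, in the coordinates of the camera as it stood for that picture, good to about 4 mm: the middle of the surface that is visible of it).
- masks_of(query, picture): "region" (420x560 bool, what is visible of it).
The state is a dict: "t": time; "q": joint angles; "joint_velocities": joint speeds; "effort": joint torques, N m; "tool_pos": TCP position; "tool_rot": TCP orientation; "force": force on the tool from outside, world axes, zero at the start; "ft_torque": the same for the moment, N m; "opening": opening from 0.0 (shut) to 1.0 (fully open); "grasp_force": force on a finger pad.
Only numpy, scipy, OpenCV 4.12 (cv2) and the standard library are available. Lean on these libraries where they do the work, as an engineer would, in place of code of your own. Each camera call takes 0.05 s, during which the arm holds its last target. There are 200 camera calls.

TASK

Close up the bench for the evening: with the fingertips, push both open drawers of the small chest fully home, and push the sliding lid of the dowel box fully shut. Do it gently, without slamming anything; the box stays standing where it is, and nothing is picked up, knocked over or shoved aside.

Things in the scene. Friction and masses are not known exactly. Their poses are not given: they have to be found in the camera images.
- chest: Wooden chest fixed to the bench, 240 wide (its y), 90 high, two drawers side by side facing the robot. Origin on the bench, on the chest's middle line; x points from the drawer fronts to the back (the way a drawer is pushed shut), y to the left drawer, z up. Faces of the shut drawers at x = -20, back at x = +140. Turned up to 0.25 rad either way.
- drawer_left (a joint): How far the drawer on the chest's +y side is out, in m: 0 is fully home, it grows as the drawer comes out along the chest's -x (at most 0.10). Starts 0.03 to 0.085 out. Slides with about 1.5 N of friction, stays where it is left; no spring or catch.
- drawer_right (a joint): The same for the drawer on the chest's -y side.
- drawer_left_knob (a point): Middle of the flat front end of the left drawer's round wooden knob, 45 above the bench (moves with the drawer). The knob is 26 in diameter and stands 25 out of the drawer front, which is 110 wide, from 5 to 81 above the bench. The knob's middle is 57.5 to +y of the chest's middle line.
- drawer_right_knob (a point): The same for the right drawer's knob, 57.5 to -y of the chest's middle line.
- lidbox: Loose wooden box of dowels, 120 (its x) by 150 (its y) by 64 high, about 1.2 kg (pushed with more than some 5 N it slides on the bench). Its flat plywood lid slides in grooves at the top, along the box's y. Origin on the bench; the box spans y = -125 to +25 and x = -60 to +60. Its axes are the world's, turned up to 0.25 rad either way.
- lid (a joint): How far the box's lid is slid open, in m: 0 is fully shut; it grows as the lid moves out along the box's +y, where it overhangs the end (at most 0.10). Starts 0.04 to 0.075 open. Slides with about 1 N of friction and stays where it is left.
- lid_rail (a point): Middle of the outer (+y) upright face of the lid's raised end rail, 66 above the bench (moves with the lid). The rail is 102 long along the box's x, 12 thick, and spans 53 to 79 above the bench; pushed along the box's -y it shuts the lid. Shut, this face is flush with the end of the box, at y = +25 of the box.
- glue: Bystander: white glue bottle, 48 across, 130 high, standing on top of the chest towards its back; loose. Origin at the centre of its underside.
- pot: Bystander: steel cup, 68 across, 85 high, between the robot and the two things; loose. Origin at the centre of its underside.
- driver: Bystander: screwdriver, 190 long, lying on the bench roughly along world x between chest and box; loose.
- mallet: Bystander: mallet, 280 long, lying at the left of the bench; loose.
- jar: Bystander: glass jar with a steel cap, 70 across, 85 high, beyond the chest and the box; loose. Origin at the centre of its underside.
- offcut: Bystander: dark wooden offcut, 140 by 45 by 35 high, lying at the right of the bench; loose.
- tape: Bystander: grey tape measure, 65 by 32 by 60 high, standing near the robot, at its left; loose.

How it is judged:
By the outcome, as a careful person would: the job done as asked, in the order asked, and still so for the second after the job is handed in, with the robot touching nothing.
It also fails if it takes over 58 s, if anything falls off the work surface, if the arm or the gripper's body presses on something with over 40 N, if the wrist force passes 120 N, or if a joint passes its speed limit or range.

## Working session

There is one attempt and no reset: what is moved stays moved. The work goes in short steps, each a Python script; the robot and the scene stay as the last script left them, time stands still between calls to the robot, and variables do not carry over. Pictures are saved under pics/ and viewed, at most 10 in all, crops included, and the job is handed in when it is done.

```bash
mkdir -p pics
python3 - <<'E'
from plant import *
import cv2,numpy as np
for n in("scene","top"):
    p=read_camera(n); cv2.imwrite(f"pics/{n}0.png",p["image"][:,:,::-1])
    P=np.array(p["pose"]); print(n,P.round(3).tolist(),np.array(p["mtx"]).tolist(),[k for k in p])
    for q in("chest","drawer_left_knob","drawer_right_knob","drawer_left","lidbox","lid","lid_rail","glue","pot","jar","driver","tape","offcut","mallet"):
        for r in search_frame(q,p)[:2]: print(q,round(r["confidence"],2),(P[:3,:3]@r["xyz"]+P[:3,3]).round(0))
s=read_state();print(s["t"],s["tool_rot"],s["force"])
E
```

```text
scene [[-0.112, -0.57, 0.814, 1848.336], [0.994, -0.049, 0.102, 165.075], [-0.019, 0.82, 0.572, 1009.773], [0.0, 0.0, 0.0, 1.0]] [[537.6204625604341, 0.0, 283.10489579017883], [0.0, 537.6204625604341, 221.84717061455763], [0.0, 0.0, 1.0]] ['image', 'mtx', 'pose', 'shot']
chest 0.98 [ 707. -201.   79.]
drawer_left_knob 0.73 [ 538. -161.   67.]
drawer_right_knob 0.9 [ 511. -262.   65.]
drawer_left 0.29 [ 511. -264.   64.]
lidbox 0.85 [617. 155.  63.]
lid 0.79 [598. 207.  60.]
lid 0.5 [838.   4.  62.]
lid_rail 0.56 [602. 211.  58.]
glue 0.93 [ 704. -224.  154.]
pot 0.6 [450.  -3.  59.]
pot 0.55 [842.   5.  61.]
driver 0.8 [567.   3.  19.]
tape 0.59 [453.  -3.  55.]
tape 0.56 [344. 351.  43.]
offcut 0.73 [ 607. -536.   34.]
mallet 0.9 [580. 537.  21.]
mallet 0.2 [621. 154.  61.]
top [[-0.006, 0.995, -0.097, 456.959], [-1.0, -0.007, -0.02, -2.727], [-0.02, 0.097, 0.995, 1188.517], [0.0, 0.0, 0.0, 1.0]] [[379.28641356083983, 0.0, 288.92348008269425], [0.0, 379.28641356083983, 210.80744164586898], [0.0, 0.0, 1.0]] ['image', 'mtx', 'pose', 'shot']
chest 0.76 [ 611. -217.   93.]
drawer_left_knob 0.59 [ 553. -165.   31.]
drawer_right_knob 0.84 [ 543. -284.   34.]
drawer_left 0.96 [ 550. -165.   34.]
lidbox 0.98 [585. 163.  64.]
lid 0.78 [595. 208.  62.]
lid_rail 0.65 [595. 211.  60.]
glue 0.89 [ 676. -219.  174.]
pot 0.94 [427.  -1.  19.]
driver 0.71 [552.   2.  20.]
tape 0.73 [ 681. -220.  176.]
tape 0.64 [598. 211.  61.]
offcut 0.89 [ 593. -537.   37.]
mallet 0.8 [529. 532.  24.]
mallet 0.16 [594. 208.  60.]
1.5 [[-9.72322745e-01  2.33641775e-01  1.00490183e-05]
 [ 2.33641773e-01  9.72322731e-01  1.66751704e-04]
 [ 2.91892751e-05  1.64484345e-04 -9.99999986e-01]] [ 0.28771492 -0.78448715  0.41289483]
```

```bash
python3 -c "
import cv2
a=cv2.imread('pics/top0.png');cv2.imwrite('pics/top0z.png',cv2.resize(a[:,80:480],(800,600) if 0 else None,fx=1.4,fy=1.4))"
```

```text
(no output)
```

View pics/top0.png

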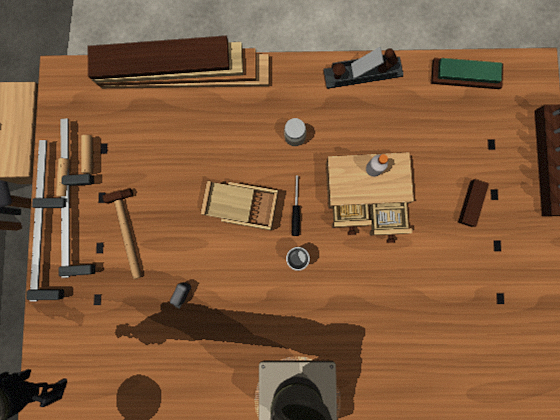

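View pics/scene0.png

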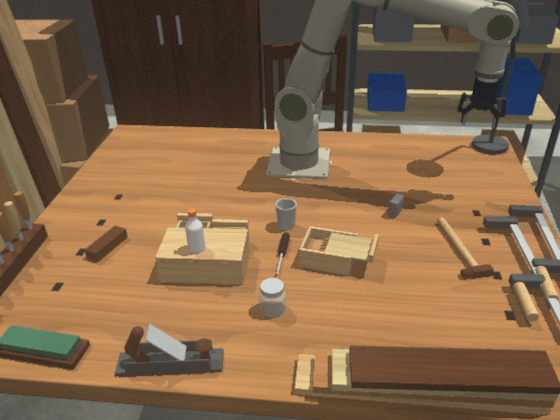

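The top view shows the box around (240,203) with its rail at the left end near x≈205. The chest top is at (370,178) and the two drawers are out towards (352,232) and (391,238). I'll zoom in for corner pixels.

```bash
python3 -c "
import cv2,numpy as np
a=cv2.imread('pics/top0.png')
b=cv2.resize(a[140:250,320:420],None,fx=5,fy=5,interpolation=cv2.INTER_CUBIC)
c=cv2.resize(a[170:240,195:290],None,fx=8,fy=8,interpolation=cv2.INTER_CUBIC)
cv2.imwrite('pics/chestz.png',b);cv2.imwrite('pics/boxz.png',c)"
```

```text
(no output)
```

View pics/chestz.png

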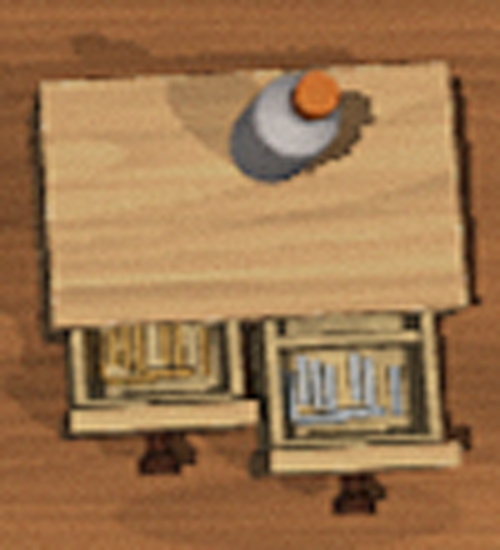

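View pics/boxz.png

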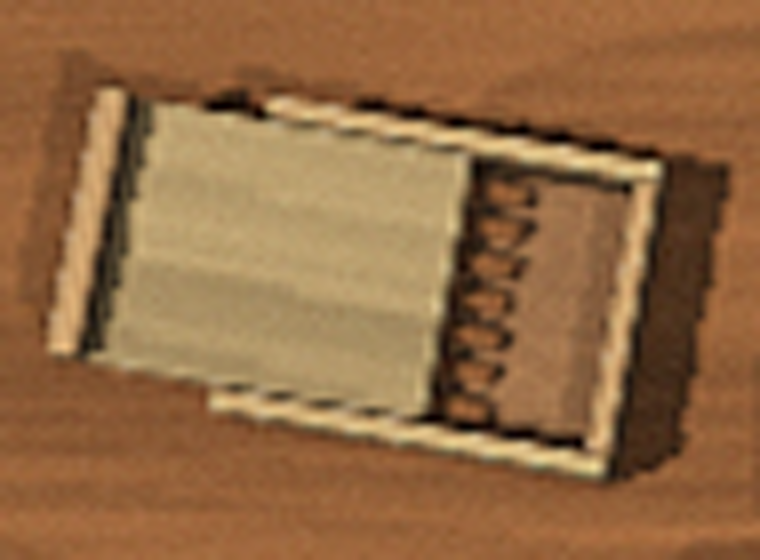

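```bash
cat > m.py <<'E'
import numpy as np
P=np.array([[-0.006,0.995,-0.097,456.959],[-1.0,-0.007,-0.02,-2.727],[-0.02,0.097,0.995,1188.517]])
def w(u,v,z,f=379.286,cx=288.923,cy=210.807):
    d=P[:,:3]@[(u-cx)/f,-(v-cy)/f,-1]; return P[:,3]+d*(z-P[2,3])/d[2]
E
python3 - <<'E'
from m import *
C=lambda a,b,z:w(320+a/5-.4,140+b/5-.4,z)
B=lambda a,b,z:w(195+a/8-.44,170+b/8-.44,z)
for n,f,pts in(("chest",C,[(40,82,90),(446,64,90),(468,302,90),(55,328,90),(70,432,81),(258,422,81),(270,474,81),(463,463,81),(160,472,45),(355,512,45)]),("box",B,[(265,100,64),(660,166,64),(605,475,64),(210,405,64),(100,90,79),(50,352,79)])):
    q=np.array([f(*p) for p in pts]);print(n);print(q.round(1))
    e=lambda i,j:np.degrees(np.arctan2(*(q[j]-q[i])[[1,0]])).round(1),np.linalg.norm(q[j]-q[i]).round(0)
    for i,j in((0,1),(1,2),(2,3),(3,0),(4,5))+(((6,7),) if n=="chest" else ()):
        d=q[j]-q[i];print(i,j,np.degrees(np.arctan2(d[1],d[0])).round(1),np.linalg.norm(d).round(0))
E
```

```text
chest
[[ 725.3  -95.5   90. ]
 [ 733.5 -333.6   90. ]
 [ 592.7 -341.3   90. ]
 [ 579.5 -102.    90. ]
 [ 519.4 -110.6   81. ]
 [ 524.4 -220.    81. ]
 [ 494.2 -226.1   81. ]
 [ 499.8 -337.8   81. ]
 [ 497.  -167.6   45. ]
 [ 472.3 -283.4   45. ]]Traceback (most recent call last):
  File "<stdin>", line 6, in <module>
NameError: name 'j' is not defined
```

```bash
cat > push.py <<'E'
from plant import *
import numpy as np
def f3(n=3):
    r=[]
    for _ in range(n): r.append(read_state()["force"]); dwell(.02)
    return np.mean(r,axis=0)
def push(start,d,L1,L2,z,Fstop,step=1.5,extra=6,v=40):
    """start: TCP xy, push direction d; L1 travel to near home, L2 nominal home travel; tool x axis along d"""
    d=np.r_[d,0]/np.hypot(*d); x=d if d[0]>.5 else -d
    R=np.c_[x,np.cross([0,0,-1],x),[0,0,-1]]
    p=np.r_[start,z]; p0=p+[0,0,170.]
    goto(p0,R); servo_line(p,R,v=130); dwell(.1); b=f3(); s=0
    print("down",read_state()["t"],read_state()["tool_pos"])
    while s<L1:
        s=min(s+15,L1); servo_line(p+d*s,R,v=v); print(round(s),round(-(f3(2)-b)@d,2),end="; ")
    hits=0
    while s<L2+extra:
        s+=step; servo_line(p+d*s,R,v=20); F=-(f3(2)-b)@d; print(round(s-L2,1),round(F,2),end="; ")
        if F>Fstop: break
    q=np.array(read_state()["tool_pos"]); print("\nend",q.round(1),read_state()["t"])
    servo_line(p+d*(s-30),R,v=80); servo_line(p+d*(s-30)+[0,0,150],R,v=150)
    print("t",read_state()["t"])
E
python3 - <<'E'
from m import *
B=lambda a,b,z:w(195+a/8-.44,170+b/8-.44,z)
q=np.array([B(*p) for p in[(265,100,64),(660,166,64),(605,475,64),(210,405,64),(100,90,79),(50,352,79)]]);print(q.round(1))
for i,j in((0,1),(1,2),(2,3),(3,0),(4,5)):
    d=q[j]-q[i];print(i,j,np.degrees(np.arctan2(d[1],d[0])).round(1),np.linalg.norm(d).round(0))
from push import *
a=np.radians(2.7);c,s=np.cos(a),np.sin(a);ch=lambda x,y:np.array([589.5+c*x-s*y,-221+s*x+c*y])
move_gripper(0.0,20)
push(ch(-130,57.5),[c,s],60,-45-11+130,32,6)
E
```

```text
[[655.  203.9  64. ]
 [628.6  55.1  64. ]
 [513.   75.8  64. ]
 [540.1 223.3  64. ]
 [656.7 262.8  79. ]
 [559.  279.8  79. ]]
0 1 -100.1 151.0
1 2 169.9 117.0
2 3 79.6 150.0
3 0 -9.6 117.0
4 5 170.1 99.0
down 6.8167 [ 457.34153175 -169.58267789   32.45959257]
15 0.37; 30 -0.33; 45 0.07; 60 0.27; -12.5 -0.11; -11.0 0.7; -9.5 0.31; -8.0 0.73; -6.5 0.17; -5.0 0.44; -3.5 0.06; -2.0 0.91; -0.5 0.51; 1.0 3.52; 2.5 11.55; 
end [ 531.5 -166.3   31.8] 12.1667
t 13.8417
```

Run:
```python
from push import *
import cv2
a=np.radians(2.7);c,s=np.cos(a),np.sin(a);ch=lambda x,y:np.array([589.5+c*x-s*y,-221+s*x+c*y])
push(ch(-158,-57.5),[c,s],93,-45-11+158,32,6)
a=np.radians(-10);y=np.array([-np.sin(a),np.cos(a)]);e=np.array([597.5,213.6])
goto_xy=e+y*(58.6+11+30)
R=np.c_[np.r_[y,0],np.cross([0,0,-1],np.r_[y,0]),[0,0,-1]]
goto(np.r_[goto_xy,230],R)
p=read_camera("top");cv2.imwrite("pics/top1.png",p["image"][:,:,::-1]);print(read_state()["t"],read_state()["q"])
im=p["image"][:,:,::-1];cv2.imwrite("pics/z1.png",cv2.resize(im[140:250,180:420],None,fx=3.3,fy=3.3,interpolation=cv2.INTER_CUBIC))
```

```text
down 16.0583 [ 434.80110875 -285.92298613   32.49680233]
15 0.4; 30 0.72; 45 0.37; 60 0.4; 75 0.69; 90 -0.06; 93 0.32; -7.5 0.73; -6.0 -0.21; -4.5 0.87; -3.0 0.46; -1.5 1.13; 0.0 1.65; 1.5 8.51; 
end [ 536.3 -281.2   31.9] 21.675
t 23.35
25.5667 [-67.89174113  39.82958334  62.63339384  75.112203   -34.81400082
  84.98461117 -18.55716592]
```

View pics/z1.png

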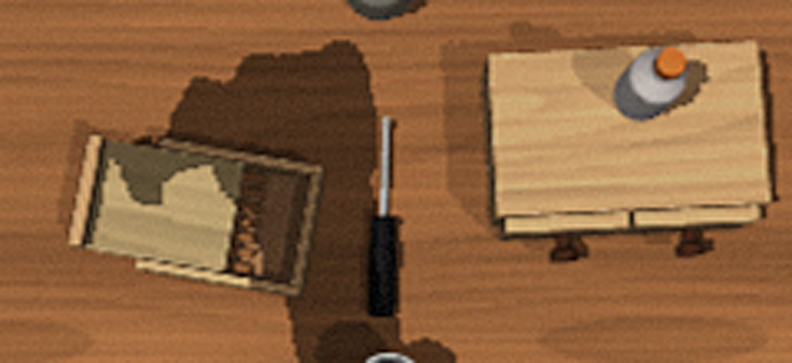

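Both drawers are flush, and the box and bystanders haven't moved. Next is the lid.

Run:
```python
from push import *
import cv2
a=np.radians(-10);y=np.array([-np.sin(a),np.cos(a)]);e=np.array([597.5,213.6])
push(e+y*(58.6+11+25),-y,58.6+25-6,58.6+25,60,2.6,step=.5,extra=5,v=40)
p=read_camera("top");im=p["image"][:,:,::-1];cv2.imwrite("pics/z2.png",cv2.resize(im[140:270,180:420],None,fx=3.3,fy=3.3,interpolation=cv2.INTER_CUBIC))
print(read_state()["t"])
```

```text
down 27.425 [614.23423769 306.88005062  60.64444596]
15 0.14; 30 -0.38; 45 -0.14; 60 -0.1; 75 -0.28; 78 0.6; -5.5 -0.36; -5.0 0.67; -4.5 0.22; -4.0 -0.08; -3.5 0.66; -3.0 -0.02; -2.5 0.72; -2.0 0.52; -1.5 0.02; -1.0 0.72; -0.5 0.2; 0.0 -0.08; 0.5 2.44; 1.0 4.69; 
end [599.4 224.3  60. ] 34.4667
t 36.1417
36.1917
```

View pics/z2.png

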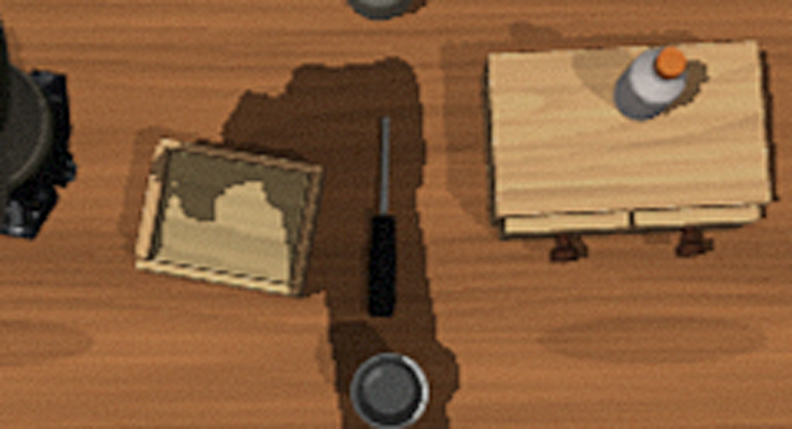

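The lid is flush with the end of the box. The box's far corners, near (320,165) and (298,296), are where they were before.

```bash
python3 -c "
from plant import *
print(finish_job())"
```

```text
the job is handed in; nothing more can be done
None
```

Both drawers and the sliding lid are pushed home at low force, the last picture shows the box and nearby items where they were, and the job was handed in at about 36 s of the 58 s allowed.

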